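Slide the vial trays home and shut the sampler cover

ROBOT

A 7-joint arm with a two-finger parallel gripper is mounted at the origin on the work surface. World frame = base frame: x ahead of the robot, y to its left, z up, the work surface at z = 0. Lengths are in m, angles in rad, forces in N, time in s.
With the tool pointing down it reaches from about 0.425 to 0.925 m from the base axis. Payload 6.8 kg.
Tool frame: the origin (TCP) lies midway between the tips of the shut fingers; the grasp point (between the pads) lies 19 mm behind it; x points along the fingers, y is the direction in which the jaws open and shut, and the axes are right-handed (so a half turn about x gives the same grasp; the last joint's range is limited). The gripper opens to 85 mm and grips with 20 to 120 N. Pads are 22 mm wide; open, the fingers measure 114 mm over their backs; the gripper's body (76 mm by 85 mm) begins 54 mm behind the grasp point. The pads swing forward as they close: fully open they stand 13 mm farther back than shut.
Start: joints at [1.145, 0.477, 0.022, 1.555, -0.011, 1.109, -0.083], TCP at [0.211, -0.641, 0.231] pointing down, gripper open.
Joint ranges: [-2.96, 2.96], [-0.34, 2.1], [-1.41, 1.46], [0.24, 2.44], [-1.37, 4.51], [0.17, 1.92], [-2.96, 2.96]. Speed limits (rad/s): [2.39, 2.39, 3.14, 3.14, 3.14, 3.14, 3.14].

INTERFACE

Orientations are given as a rotation vector (axis times angle).
In Python, from bench import r, viewer, nets gives the robot as it stands.
- The arm moves only by the shell command python3 -m pendant 'ROWS' [FORCE]. ROWS is JSON, one flat list of numbers, 5 for each row, row after row: the finger opening in mm, from 0 to 85.4, then the shift along the tool's x, y, z in mm, then the turn about the tool's x in rad. A call has 1 to 20 rows; each row shifts and turns the commanded pose from where the row before left it, along the tool's axes as they then stand; what a row does not reach is not made up. A row lasts 1/8 s, in which the tool goes at most 62.5 mm and 10.7 degrees, less where a joint would pass 70% of its speed; a pose out of reach is approached as far as the arm can. A call with a gripper value outside its range is refused whole. The fingers move at their own pace and stop on an object; FORCE is the grip in N (left out, the last holds). Time passes only in rows, so rows that do not move let the fingers close. It gives the time, the measured TCP pose, the force and the opening at its end, in the units of the state.
- r.get_obs(): the state, without advancing time (a new reading comes with each control period).
- viewer.grab_frame(name): name is "scene" or "top" or "wrist"; returns (picture, depth): 420x560x3 uint8, red, green, blue; 420x560 float32, m along the optical axis (not along the pixel's ray), 0 where there is no reading.
- viewer.calibration(name): a dict with "mtx" (3x3 intrinsics, pixels), "world_to_cam" (4x4, takes a point from world to camera coordinates). Camera axes: x right, y up, looking along -z (the intrinsics and any distortion apply to the point x, -y, -z); pixel columns grow to the right and rows downward; lengths in m; the calibration is good to about 2 mm. A picture is of the moment at which its call begins: read the wrist's pose just before it. calibration takes no time and is no camera call; for the wrist camera it gives the pose at the moment of the call.
- r.hand_in(): hands the job in, once; it reports no verdict.
Trained networks look in the newest picture that a camera, given by its name, has taken for a name from the list of things; names that differ only in an ending like _2 or _b are one class to them, and where a whole thing is asked for, a point or a joint stands for the part that bears it (a point fixed in the world has none). Each returns a list of dicts, best first, with "score" (0 to 1); they miss things now and then, are a little off and sometimes report something else, mostly with a low value. They report only what shows in the picture. A call takes as long as a camera call. They do not tell look-alikes from the thing itself.
- nets.look_for(name, camera): "location" ([x, y, z] in m, in world coordinates, good to about 4 mm: the middle of the surface that is visible of it).
- nets.silhouettes(name, camera): "mask" (420x560 bool, what is visible of it).
The state is a dict: "clock": time; "joints": joint angles; "qvel": joint speeds; "tau": joint torques, N m; "tcp_pos": TCP position; "orientation": TCP orientation; "contact_force": force on the tool from outside, world axes, zero at the start; "moment": the same for the moment, N m; "grip_width": finger opening in m.
Only numpy, scipy, OpenCV 4.12 (cv2) and the standard library are available. Lean on these libraries where they do the work, as an engineer would, in place of code of your own. Each camera call takes 0.05 s, during which the arm holds its last target. There are 200 camera calls.

TASK

Get the vial sampler ready to run using the fingertips only: push both black vial trays along their lanes until they are fully home against the back of the chamber, then push the tilted-up cover down until it is fully shut over them. Do not pick up or lift the trays, and leave the other things on the bench where they are.

Things in the scene. Friction and masses are not known exactly. Their poses are not given: they have to be found in the camera images.
- sampler: White bench-top vial sampler, fixed, 340 mm deep (x) x 260 wide. Origin: on the bench, under the middle of the two home trays; +x points from the loading side (facing the robot) to the rear. In its frame (mm): deck top z = 40, deck front x = -180; chamber side walls x = -80 to 100, y = 110 to 130 either side, up to z = 115; back stop at x = 75; rear housing x = 100 to 160, up to z = 120
- lane_left (a point): Point on the deck where the lower front edge of a home tray lies, middle of the left (+y) lane: x = -75, y = 57, z = 40 mm in the sampler's frame; axes as the sampler's (x = direction to push). The lane is a straight channel along x, 106 mm wide between guides 12 mm high; the middle guide is 8 mm thick
- lane_right (a point): The same point of the right (-y) lane: x = -75, y = -57, z = 40 mm in the sampler's frame
- tray_green: Black vial tray, mostly green caps, loose, 0.3 to 0.65 kg, on the deck in either lane, pulled out towards the robot by 40 to 80 mm. Body 150 (along lane) x 100 x 35 mm high; vials rise to 50 mm, set in 14 mm from its front face. Origin: centre of the underside; x along the lane. Home: origin at x = 0 in the sampler's frame. A push of 2 to 8 N slides it
- tray_blue: The same kind of tray with mostly blue caps, in the other lane, pulled out by its own 40 to 80 mm. Same sizes, origin and home position (x = 0 in the sampler's frame)
- cover (a joint): Hinge angle of the white cover with clear window: 0 = shut (level), grows tilting up and back; starts at 0.95 to 1.25 rad. A stiff hinge holds it where it is left; 1 to 5 N near its free edge moves it. Panel 182 mm from hinge to free edge, 260 wide, 8 thick, 22 mm lip under the free edge. Pushed shut on its outer face, which looks up and to the rear (+x) while tilted
- cover_hinge (a point): Middle of the cover's hinge line (runs along the sampler's y), at x = 95, y = 0, z = 119 mm in the sampler's frame, mid-thickness of the panel; axes as the sampler's. The cover reaches from here towards the sampler's -x when shut
- cover_edge (a point): Middle of the cover's free edge, on its outer face (182 mm from the hinge line); x along the panel towards the hinge, z out of the outer face
- vial_rack: Small blue rack with amber vials, 110 x 50 x 51 mm high, loose on the bench about 210 mm to the left (+y) of the sampler's centre-line; leave alone. Origin: centre of underside
- tip_box: Orange box with clear lid, 110 x 75 x 55 mm high, loose on the bench about 220 mm to the right (-y) of the sampler's centre-line; leave alone. Origin: centre of underside
- jar: Small glass jar with blue cap, 36 mm across, 45 mm high, loose on top of the sampler's rear housing; leave alone. Origin: centre of underside
- solvent: Amber bottle, 72 mm across, 160 mm high, standing at one side of the bench; leave alone. Origin: centre of underside
- beaker: Glass beaker, 70 mm across, 90 mm high, standing at one side of the bench; leave alone. Origin: centre of underside
- spatula: Spatula about 180 mm long, lying on the bench to the left; leave alone. Origin: near its middle, underside
Not all that is in view belongs to the job. What is shaped like the tray_blue but red or yellow is not meant.

How it is judged:
By the outcome, as a careful person would: the job done as asked, in the order asked, and still so for the second after the job is handed in, with the robot touching nothing.
It also fails if it takes over 64 s, if anything falls off the work surface, if the arm or the gripper's body presses on something with over 40 N, if the wrist force passes 120 N, or if a joint passes its speed limit or range.

## Working session

There is one attempt and no reset: what is moved stays moved. The work goes in short steps, Python scripts to look and compute and a shell command to move; the robot and the scene stay as the last step left them, time stands still between calls to the robot, and variables do not carry over. Pictures are saved under pics/ and viewed, about 8 in all and at most 12, crops included, and the job is handed in when it is done.

```bash
mkdir -p pics; ls; cat > h.py <<'E'
from bench import r, viewer, nets
import numpy as np, cv2
def grab(name,fn=None):
    cal=viewer.calibration(name); im,d=viewer.grab_frame(name)
    if fn: cv2.imwrite('pics/'+fn,im[:,:,::-1])
    return im,d,cal
def world(d,cal,mask=None):
    K=cal['mtx'];T=np.linalg.inv(cal['world_to_cam'])
    v,u=np.mgrid[:420,:560]
    x=(u-K[0,2])/K[0,0]*d; y=(v-K[1,2])/K[1,1]*d
    P=np.stack([x,-y,-d,np.ones_like(d)],-1)@T.T
    return P[...,:3]
E
python3 - <<'E'
from h import *
o=r.get_obs(); print(o['tcp_pos'],o['orientation'],o['clock'],o['contact_force'])
for c in ['scene','top']:
    im,d,cal=grab(c,c+'1.png'); print(c,cal)
    for n in ['tray_green','tray_blue','sampler','cover','jar','vial_rack','tip_box','solvent','beaker']:
        print(n,[(round(q['score'],2),np.round(q['location'],3).tolist()) for q in nets.look_for(n,c)[:3]])
    np.save('pics/P_'+c+'.npy',world(d,cal))
E
```

```text
pics
[ 0.2107324  -0.64066276  0.23034129] [ 2.04999861  0.33044835 -2.05087464] 0.0 [ 0.71228677 -0.43097459 -0.0632467 ]
scene {'mtx': array([[402.85823437,   0.        , 289.89939436],
       [  0.        , 402.85823437, 207.30484528],
       [  0.        ,   0.        ,   1.        ]]), 'world_to_cam': array([[ 0.99032637, -0.13830083, -0.01124954, -0.56325305],
       [ 0.12533771,  0.85681885,  0.5001519 , -0.12572458],
       [-0.0595326 , -0.49672361,  0.86586461, -1.05056735],
       [ 0.        ,  0.        ,  0.        ,  1.        ]])}
tray_green [(0.79, [0.569, -0.008, 0.073])]
tray_blue [(0.8, [0.325, -0.144, 0.034]), (0.75, [0.564, -0.113, 0.071]), (0.68, [0.319, 0.165, 0.032])]
sampler [(0.92, [0.667, -0.114, 0.12]), (0.47, [0.586, 0.149, 0.029])]
cover [(0.88, [0.665, -0.078, 0.242]), (0.16, [0.664, -0.114, 0.119])]
jar []
vial_rack [(0.64, [0.585, 0.153, 0.026])]
tip_box [(0.96, [0.655, -0.278, 0.055]), (0.49, [0.667, -0.079, 0.24])]
solvent [(0.64, [0.62, -0.456, 0.12])]
beaker [(0.69, [0.646, 0.409, 0.061])]
top {'mtx': array([[458.47517805,   0.        , 274.3515501 ],
       [  0.        , 458.47517805, 210.10844458],
       [  0.        ,   0.        ,   1.        ]]), 'world_to_cam': array([[-0.0124952 , -0.99988694, -0.00836502, -0.00440282],
       [ 0.99356952, -0.01335687,  0.11243308, -0.57874595],
       [-0.1125321 , -0.00690636,  0.99362409, -1.36569169],
       [ 0.        ,  0.        ,  0.        ,  1.        ]])}
tray_green [(0.72, [0.568, 0.004, 0.074])]
tray_blue [(0.95, [0.435, -0.32, 0.031]), (0.94, [0.323, 0.181, 0.032]), (0.82, [0.574, -0.11, 0.077])]
sampler [(0.79, [0.656, -0.056, 0.118])]
cover [(0.71, [0.669, -0.062, 0.247]), (0.58, [0.372, 0.437, 0.004])]
jar [(0.67, [0.761, -0.081, 0.166])]
vial_rack [(0.72, [0.596, 0.15, 0.032])]
tip_box [(0.66, [0.654, -0.269, 0.057])]
solvent [(0.79, [0.616, -0.441, 0.11])]
beaker [(0.81, [0.652, 0.438, 0.049])]
```

View pics/scene1.png

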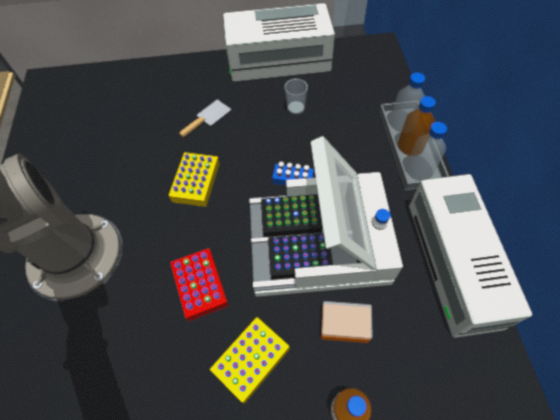

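View pics/top1.png

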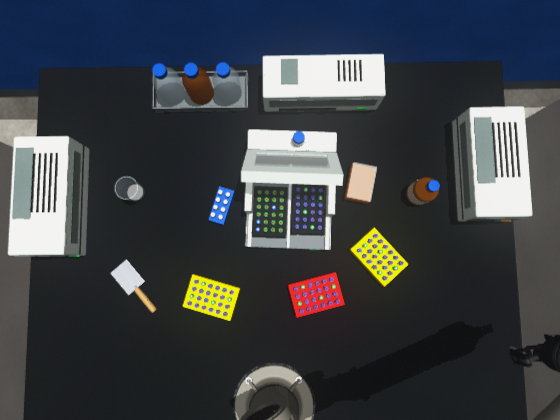

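The scene shows the two black trays in the sampler, green at (291,214) and blue at (300,255). The red and yellow ones at (198,282), (249,358) and (194,178) are look-alikes lying loose on the bench. In the top view the black trays are at (270,210) and (309,210). Next I fit the sampler's pose from depth.

```bash
python3 - <<'E'
from h import *
for c in ['top','scene']:
    P=np.load(f'pics/P_{c}.npy').reshape(-1,3)
    reg=(abs(P[:,0]-.62)<.25)&(abs(P[:,1]+.06)<.17)
    Q=P[reg]
    H=Q[(abs(Q[:,2]-.12)<.006)&(Q[:,0]>.69)]
    rc=cv2.minAreaRect((H[:,:2]*1000).astype(np.float32)); print(c,'housing',len(H),H[:,2].mean(),rc)
    D=Q[(abs(Q[:,2]-.04)<.005)&(Q[:,0]<.52)]
    rc2=cv2.minAreaRect((D[:,:2]*1000).astype(np.float32)); print('deck',len(D),D[:,2].mean(),rc2)
    print('deck box',cv2.boxPoints(rc2).round(1).tolist()); print('hbox',cv2.boxPoints(rc).round(1).tolist())
    print('bench z',np.median(Q[Q[:,2]<.015][:,2]))
E
python3 - <<'E'
import cv2,numpy as np
a=cv2.imread('pics/top1.png')[120:260,200:400]
b=cv2.imread('pics/scene1.png')[130:300,230:410]
cv2.imwrite('pics/crop1.png',np.vstack([cv2.resize(a,(420,294),interpolation=2),cv2.resize(b,(420,300),interpolation=2)]))
E
```

```text
top housing 1632 0.11927481913479586 ((768.9185180664062, -65.41404724121094), (259.13262939453125, 66.76872253417969), 87.22441101074219)
deck 851 0.03944785526834342 ((449.8721618652344, -61.414764404296875), (280.27349853515625, 138.44287109375), 83.30414581298828)
deck box [[364.79998779296875, -192.5], [502.29998779296875, -208.6999969482422], [535.0, 69.69999694824219], [397.5, 85.80000305175781]]
hbox [[729.2999877929688, -193.1999969482422], [796.0, -196.39999389648438], [808.5, 62.400001525878906], [741.7999877929688, 65.5999984741211]]
bench z -0.0007836545278941953
scene housing 2306 0.11976785870782436 ((750.2492065429688, -62.706939697265625), (261.2003173828125, 105.96218872070312), 86.72013854980469)
deck 1158 0.03964604370563579 ((434.4099426269531, -63.55821228027344), (148.55552673339844, 248.07635498046875), 5.268496990203857)
deck box [[349.1000061035156, 53.099998474121094], [371.79998779296875, -193.89999389648438], [519.7999877929688, -180.3000030517578], [497.0, 66.80000305175781]]
hbox [[689.9000244140625, -190.10000610351562], [795.7000122070312, -196.10000610351562], [810.5999755859375, 64.5999984741211], [704.7999877929688, 70.69999694824219]]
bench z -0.00023966981014883482
```

View pics/crop1.png

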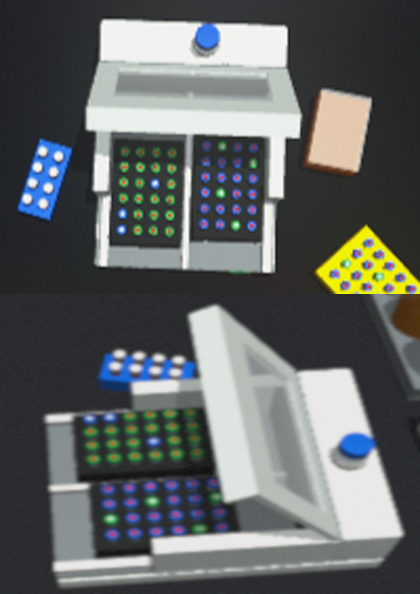

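Both crops confirm green caps in a black body in the left lane and blue caps in a black body in the right lane. The yaw is about -3° and the origin about (0.643, -0.058). Next I find the tray fronts, the cover angle and nearby clearances in the sampler frame.

```bash
cat >> h.py <<'E'
YAW=-0.0525; O=np.array([.6429,-.058,0])
R=np.array([[np.cos(YAW),-np.sin(YAW),0],[np.sin(YAW),np.cos(YAW),0],[0,0,1]])
def toS(P): return (P-O)@R*1000
def toW(p): return O+R@(np.array(p,float)/1000)
E
python3 - <<'E'
from h import *
for c in ['top','scene']:
    S=toS(np.load(f'pics/P_{c}.npy').reshape(-1,3))
    D=S[(abs(S[:,2]-40)<4)&(abs(S[:,1])<135)&(S[:,0]<-100)&(S[:,0]>-230)]
    print(c,'deck xmin',np.percentile(D[:,0],[0,1,3,10]),'y',np.percentile(D[:,1],[0,1,99,100]))
    for n,a,b in [('L',20,95),('R',-95,-20)]:
        T=S[(S[:,1]>a)&(S[:,1]<b)&(S[:,2]>68)&(S[:,2]<82)&(S[:,0]<-60)]
        print(n,'front',np.percentile(T[:,0],[0,1,3,10]),T[:,2].mean())
        D=S[(S[:,1]>a)&(S[:,1]<b)&(abs(S[:,2]-40)<5)&(abs(S[:,0]+150)<70)]; print('deck to',np.percentile(D[:,0],[90,97,99,100]))
    W=S[(abs(S[:,2]-115)<3)&(abs(S[:,1])<140)&(abs(S[:,1])>100)&(S[:,0]<60)&(S[:,0]>-120)]
    for s in (1,-1):
        w=W[W[:,1]*s>0]; print('wall',s,len(w), np.percentile(w[:,1],[2,50,98]) if len(w) else '')
        w=S[(S[:,1]*s>90)&(S[:,1]*s<140)&(S[:,2]>20)&(S[:,2]<60)&(S[:,0]<-90)&(S[:,0]>-175)]
        print('side',np.percentile(w[:,1]*s,[1,50,99]),w[:,2].max())
    C=S[(S[:,2]>150)&(S[:,0]<95)&(S[:,0]>-80)&(abs(S[:,1])<140)]
    print('cover',len(C),C.min(0),C.max(0), 'top pt',C[C[:,2].argmax()])
    for z in range(140,300,20):
        k=C[abs(C[:,2]-z)<4]
        if len(k): print(z,np.percentile(k[:,0],[2,50,98]).round(),len(k))
    J=S[(S[:,2]>135)&(S[:,0]>100)&(S[:,0]<180)&(abs(S[:,1])<130)]; print('jar',len(J),J.mean(0),J.min(0),J.max(0))
E
```

```text
top deck xmin [-180.71093213 -180.21857759 -179.44360379 -177.05934457] y [-127.65071307 -125.8163792   123.69863133  124.27951646]
L front [-623.66419755 -595.8495172  -581.98382834 -147.25690301] 74.1491690939506
deck to [-153.24936549 -151.37148172 -150.69284006 -150.55087314]
R front [-626.25565628 -600.08122596 -138.23233689 -134.12560956] 74.3108422400789
deck to [-142.1240853  -139.39737364 -138.5909225  -138.22386011]
wall 1 146 [108.63220304 118.63331939 128.20598546]
side [ 90.91693183 114.09369321 128.02403973] 57.46058094177231
wall -1 145 [-131.0034469  -121.94858848 -111.16660751]
side [ 91.76399393 114.32143854 130.11762625] 59.29433807308215
cover 2838 [ -22.63616711 -131.41842887  150.08089405] [ 82.0258611  128.73096511 282.31420668] top pt [  1.76931803 -16.4316455  282.31420668]
160 [70. 73. 76.] 92
180 [57. 60. 64.] 102
200 [45. 49. 52.] 118
220 [33. 36. 39.] 115
240 [21. 25. 28.] 109
260 [-22. -16.  15.] 402
280 [-5.  2.  4.] 68
jar 138 [125.01201852 -18.39716506 159.98084783] [109.00292445 -35.70089599 136.0022375 ] [142.96170983  -3.01674608 169.83356513]
scen
[... 399 characters left out ...]
 -139.38008319 -138.91834673]
wall 1 206 [110.78222351 120.63982018 131.59368312]
side [ 90.56835466 111.35828801 123.46037315] 56.12693357248821
wall -1 538 [-128.98206445 -119.07682087 -108.87353116]
side [ 90.6752765  118.82070922 128.85937682] 59.812435161650136
cover 4005 [ -21.7882101  -129.30388636  150.05779291] [ 81.73533607 133.76771971 279.1960889 ] top pt [   3.90887684 -119.37967765  279.1960889 ]
160 [70. 74. 77.] 142
180 [58. 61. 65.] 144
200 [46. 50. 52.] 156
220 [33. 37. 40.] 165
240 [20. 26. 28.] 136
260 [-22. -16.  16.] 518
280 [-0.  3.  5.] 79
jar 242 [126.43635143 -20.74254626 157.51173518] [111.92757714 -33.87620585 135.01247565] [145.08270982  -0.61871702 168.00053734]
```

```bash
cat >> h.py <<'E'
from scipy.spatial.transform import Rotation as Ro
def st():
    o=r.get_obs(); M=Ro.from_rotvec(o['orientation']).as_matrix()
    print('t',round(o['clock'],2),'tcp',np.round(o['tcp_pos'],4),'S',toS(o['tcp_pos']).round(1),'F',np.round(o['contact_force'],1),'w',round(o['grip_width'],4))
    print('tool y in S',(R.T@M[:,1]).round(3),'z',(R.T@M[:,2]).round(3), 'x',M[:,0].round(3),'yaw of y in S',np.arctan2(*(R.T@M[:,1])[[1,0]]).round(4))
    return o,M
def go(p,M,o):  # sampler-frame target mm -> tool shift (mm)
    print('to',p,'tool shift',(M.T@(toW(p)-o['tcp_pos'])*1000).round(1))
E
python3 - <<'E'
from h import *
o,M=st()
for p in [(-185,-57,231),(-185,-57,52)]: go(p,M,o); print(toW(p))
E
```

```text
t 1.0 tcp [ 0.2109 -0.6412  0.2313] S [-400.8 -605.1  231.3] F [0.4 0.7 0.2] w 0.0851
tool y in S [ 0.362 -0.932 -0.   ] z [-0.932 -0.362 -0.   ] x [ 0.  0. -1.] yaw of y in S -1.2005
to (-185, -57, 231) tool shift [ 3.000e-01 -4.328e+02 -3.995e+02]
[ 0.45516377 -0.10521343  0.231     ]
to (-185, -57, 52) tool shift [ 179.3 -432.8 -399.5]
[ 0.45516377 -0.10521343  0.052     ]
```

```bash
python3 -m pendant '[0,0,0,0,0.123, 0,0,0,0,0.124, 0,0,0,0,0.123, 0,0,-39,-15.5,0, 0,0,-39,-15.5,0, 0,0,-39,-15.5,0, 0,0,-39,-15.5,0, 0,0,-39,-15.5,0, 0,0,-39,-15.5,0, 0,0,-39,-15.5,0, 0,0,-39,-15.5,0, 0,0,-39,-15.5,0, 0,0,-39,-15.5,0, 0,0,-39,-15.5,0, 0,0,-39,-15.5,0, 0,0,-39,-15.5,0, 0,0,-39,-15.5,0]' 40; python3 - <<'E'
from h import *
o,M=st(); go((-185,-57,52),M,o); print(o['joints'])
E
```

```text
clock: 3.12
tcp_pos: [0.4567, -0.1061, 0.2316]
orientation: [-2.196, 0.058, 2.194]
contact_force: [0.3, -0.5, 0.1]
grip_width: 0.0001
t 3.12 tcp [ 0.4567 -0.1061  0.2316] S [-183.4  -57.8  231.6] F [ 0.3 -0.5  0.1] w 0.0001
tool y in S [ 0. -1.  0.] z [-1.    -0.    -0.001] x [ 0.001 -0.    -1.   ] yaw of y in S -1.5706
to (-185, -57, 52) tool shift [179.6  -0.8   1.7]
[ 0.33008219  0.14989604 -0.25821297  2.01640925  0.04623996  0.97982266
 -1.57420655]
```

```bash
python3 -m pendant '[0,45,0,0,0, 0,45,0,0,0, 0,45,0,0,0, 0,43,0,0,0, 0,0,0,-15,0, 0,0,0,-15,0, 0,0,0,-10,0, 0,0,0,-10,0, 0,0,0,-10,0, 0,0,0,-10,0]'; python3 - <<'E'
from h import *
o,M=st(); go((-86,-57,53),M,o)
E
```

```text
clock: 4.38
tcp_pos: [0.5258, -0.1112, 0.0545]
orientation: [-2.194, 0.058, 2.196]
contact_force: [-5.2, 0.7, 2.5]
grip_width: 0.0001
t 4.38 tcp [ 0.5258 -0.1112  0.0545] S [-114.1  -59.3   54.5] F [-5.2  0.7  2.5] w 0.0001
tool y in S [-0.    -1.     0.001] z [-1.     0.     0.001] x [-0.001 -0.001 -1.   ] yaw of y in S -1.5709
to (-86, -57, 53) tool shift [  1.5  -2.3 -28.1]
```

Contact, with about 5 N of push. I continue slowly to the stop.

```bash
python3 -m pendant '[0,0,0,-7,0, 0,0,0,-7,0, 0,0,0,-6,0, 0,0,0,-4,0, 0,0,0,-2,0]'; python3 -m pendant '[0,0,0,-2,0, 0,0,0,-1,0]'; python3 - <<'E'
from h import *
o,M=st()
E
```

```text
clock: 5.0
tcp_pos: [0.5519, -0.1124, 0.0539]
orientation: [-2.194, 0.058, 2.196]
contact_force: [-5.1, 0.5, 3.6]
grip_width: 0.0
clock: 5.25
tcp_pos: [0.5545, -0.1126, 0.0539]
orientation: [-2.194, 0.058, 2.196]
contact_force: [-8.0, 0.0, 5.4]
grip_width: -0.0001
t 5.25 tcp [ 0.5545 -0.1126  0.0539] S [-85.4 -59.1  53.9] F [-8.   0.   5.4] w -0.0001
tool y in S [ 0. -1.  0.] z [-1.    -0.     0.001] x [-0.001 -0.    -1.   ] yaw of y in S -1.5707
```

```bash
python3 -m pendant '[0,0,0,-1.5,0]'; python3 -m pendant '[0,0,0,-1.5,0]';  python3 -m pendant '[0,0,0,-1.5,0, 0,0,0,0,0]'; python3 - <<'E'
from h import *
o,M=st()
E
```

```text
clock: 5.38
tcp_pos: [0.5545, -0.1125, 0.0536]
orientation: [-2.19, 0.058, 2.199]
contact_force: [-12.0, 1.3, 9.5]
grip_width: -0.0
clock: 5.5
tcp_pos: [0.5545, -0.1126, 0.0533]
orientation: [-2.187, 0.058, 2.203]
contact_force: [-13.9, 1.8, 11.1]
grip_width: -0.0001
clock: 5.75
tcp_pos: [0.5545, -0.1126, 0.053]
orientation: [-2.184, 0.058, 2.206]
contact_force: [-16.4, 1.6, 11.7]
grip_width: 0.0001
t 5.75 tcp [ 0.5545 -0.1126  0.053 ] S [-85.5 -59.2  53. ] F [-16.4   1.6  11.7] w 0.0001
tool y in S [-0.    -1.     0.001] z [-1.    0.    0.01] x [-0.01 -0.   -1.  ] yaw of y in S -1.5709
```

```bash
python3 -m pendant '[0,0,0,10,0, 0,0,0,35,0, 0,0,0,35,0, 0,-20,0,26,0, 0,-20,0,0,0, 0,0,-40,0,0, 0,0,-40,0,0, 0,0,-36,0,0, 0,20,0,0,0, 0,20,0,0,0]'; python3 - <<'E'
from h import *
o,M=st(); go((-150,57,53),M,o);go((-86,57,53),M,o)
E
```

```text
clock: 7.0
tcp_pos: [0.4619, 0.0098, 0.0539]
orientation: [-2.201, 0.055, 2.19]
contact_force: [0.1, 0.2, 0.1]
grip_width: -0.0001
t 7.0 tcp [0.4619 0.0098 0.0539] S [-184.3   58.2   53.9] F [0.1 0.2 0.1] w -0.0001
tool y in S [ 0.002 -1.    -0.001] z [-1.    -0.002 -0.005] x [ 0.005  0.001 -1.   ] yaw of y in S -1.5691
to (-150, 57, 53) tool shift [  1.1   1.2 -34.3]
to (-86, 57, 53) tool shift [  1.4   1.4 -98.3]
```

```bash
python3 -m pendant '[0,0,0,-12,0, 0,0,0,-10,0, 0,0,0,-10,0, 0,0,0,-10,0, 0,0,0,-10,0, 0,0,0,-10,0, 0,0,0,-9,0, 0,0,0,-8,0, 0,0,0,-7,0, 0,0,0,-5,0, 0,0,0,-3,0, 0,0,0,-2,0]'; python3 -m pendant '[0,0,0,-2,0, 0,0,0,-2,0]';  python3 -m pendant '[0,0,0,-1.5,0, 0,0,0,-1.5,0]'; python3 - <<'E'
from h import *
o,M=st()
E
```

```text
clock: 8.5
tcp_pos: [0.5554, 0.0036, 0.0534]
orientation: [-2.194, 0.058, 2.196]
contact_force: [-6.5, -0.0, 4.3]
grip_width: -0.0001
clock: 8.75
tcp_pos: [0.5592, 0.0034, 0.0534]
orientation: [-2.194, 0.058, 2.196]
contact_force: [-4.8, 0.5, 2.5]
grip_width: -0.0001
clock: 9.0
tcp_pos: [0.5606, 0.0033, 0.0531]
orientation: [-2.191, 0.058, 2.2]
contact_force: [-11.6, 1.4, 8.8]
grip_width: 0.0001
t 9.0 tcp [0.5606 0.0033 0.0531] S [-85.4  56.9  53.1] F [-11.6   1.4   8.8] w 0.0001
tool y in S [ 0.    -1.     0.001] z [-1.    -0.     0.004] x [-0.004 -0.    -1.   ] yaw of y in S -1.5704
```

```bash
python3 -m pendant '[0,0,0,-1.5,0, 0,0,0,-1.5,0]'; python3 -m pendant '[0,0,0,10,0, 0,0,0,30,0, 0,0,0,35,0, 0,-40,0,25,0]'; python3 - <<'E'
from h import *
o,M=st()
for c in ['scene','top']:
    im,d,cal=grab(c,c+'2.png'); S=toS(world(d,cal).reshape(-1,3))
    for n,a,b in [('L',20,45),('L',70,95),('R',-45,-20),('R',-95,-70)]:
        D=S[(S[:,1]>a)&(S[:,1]<b)&(abs(S[:,2]-40)<4)&(abs(S[:,0]+110)<60)]
        T=S[(S[:,1]>a)&(S[:,1]<b)&(abs(S[:,2]-75)<6)&(abs(S[:,0]+80)<40)]
        print(c,n,'deck to',np.percentile(D[:,0],[97,99,100]).round(1) if len(D) else '','tray from',np.percentile(T[:,0],[0,3,10]).round(1) if len(T) else '')
E
python3 -c "
import cv2;a=cv2.imread('pics/scene2.png')[120:310,220:420];cv2.imwrite('pics/crop2.png',cv2.resize(a,(600,570),interpolation=2))"
```

```text
clock: 9.25
tcp_pos: [0.5606, 0.0033, 0.0525]
orientation: [-2.185, 0.058, 2.207]
contact_force: [-19.5, 1.5, 13.5]
grip_width: -0.0001
clock: 9.75
tcp_pos: [0.4637, 0.0082, 0.0921]
orientation: [-2.192, 0.057, 2.198]
contact_force: [0.9, -0.6, 1.2]
grip_width: -0.0
t 9.75 tcp [0.4637 0.0082 0.0921] S [-182.4   56.7   92.1] F [ 0.9 -0.6  1.2] w -0.0
tool y in S [ 0.001 -1.     0.   ] z [-1.    -0.001  0.003] x [-0.003 -0.    -1.   ] yaw of y in S -1.5703
scene L deck to [-77.6 -75.7 -74.9] tray from [-74.8 -73.7 -72. ]
scene L deck to [-78.2 -76.3 -75.6] tray from [-74.6 -74.1 -72.4]
scene R deck to [-78.  -76.  -74.9] tray from [-74.9 -74.2 -72.4]
scene R deck to [-78.9 -76.8 -74.8] tray from [-74.9 -73.9 -72. ]
top L deck to [-75.8 -75.7 -75.7] tray from [-76.  -74.2 -73.1]
top L deck to [-77.4 -77.  -75.4] tray from [-76.1 -75.6 -73.1]
top R deck to [-76.8 -76.1 -75.8] tray from [-74.4 -74.1 -71.1]
top R deck to [-78.7 -77.1 -77. ] tray from [-75.5 -75.4 -72.7]
```

View pics/crop2.png

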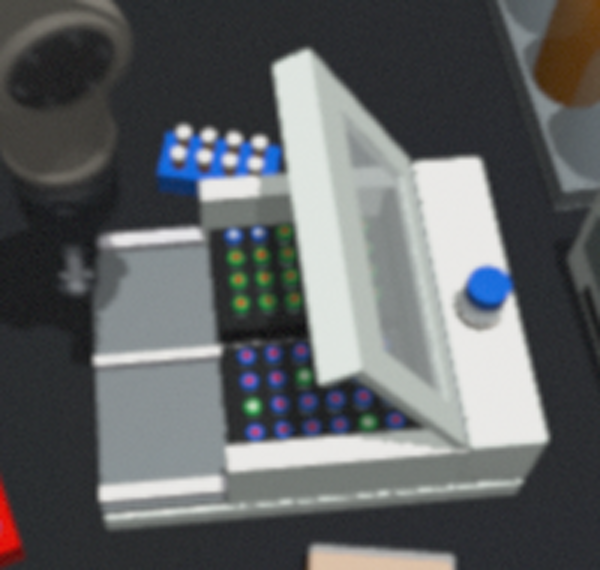

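Both trays are home, with their front edges at x ≈ -75 in both views. The cover is still tilted and the jar is in place. Next I rise and go over the cover, behind its outer face.

```bash
python3 -m pendant '[0,-48,0,0,0, 0,-48,0,0,0, 0,-48,0,0,0, 0,-48,0,0,0, 0,-48,0,0,0, 0,0,9.5,-42,0, 0,0,9.5,-42,0, 0,0,9.5,-42,0, 0,0,9.5,-42,0, 0,0,9.5,-42,0, 0,0,9.5,-42,0, 0,0,0,0,0]'; python3 - <<'E'
from h import *
o,M=st(); print(o['joints'])
prev=None
for th in np.arange(1.2,-.01,-.1):
    rho=168
    x=95-rho*np.cos(th)+4*np.sin(th)+11; z=119+rho*np.sin(th)+4*np.cos(th)
    if prev is not None: print(round(th,2),round(x,1),round(z,1),'d tool z',round(prev[0]-x,1),'d tool x',round(prev[1]-z,1))
    else: go((x,0,z),M,o)
    prev=(x,z)
E
```

```text
clock: 11.35
tcp_pos: [0.7173, -0.0635, 0.3311]
orientation: [-2.195, 0.06, 2.193]
contact_force: [0.3, 0.1, -0.0]
grip_width: 0.0004
t 11.35 tcp [ 0.7173 -0.0635  0.3311] S [ 74.6  -1.5 331.1] F [ 0.3  0.1 -0. ] w 0.0004
tool y in S [-0.002 -1.     0.001] z [-1.     0.002 -0.001] x [ 0.001 -0.001 -1.   ] yaw of y in S -1.5728
[ 0.14613849  0.50488666 -0.22931927  1.29092745  0.11336359  1.35741201
 -1.70466547]
to (np.float64(48.85205359178774), 0, np.float64(277.0319974604007)) tool shift [54.1 -1.5 25.8]
1.1 33.4 270.5 d tool z 15.5 d tool x 6.5
1.0 18.6 262.5 d tool z 14.8 d tool x 8.0
0.9 4.7 253.1 d tool z 13.9 d tool x 9.4
0.8 -8.2 242.3 d tool z 12.9 d tool x 10.8
0.7 -19.9 230.3 d tool z 11.7 d tool x 12.0
0.6 -30.4 217.2 d tool z 10.5 d tool x 13.1
0.5 -39.5 203.1 d tool z 9.1 d tool x 14.1
0.4 -47.2 188.1 d tool z 7.7 d tool x 14.9
0.3 -53.3 172.5 d tool z 6.1 d tool x 15.6
0.2 -57.9 156.3 d tool z 4.5 d tool x 16.2
0.1 -60.8 139.8 d tool z 2.9 d tool x 16.5
-0.0 -62.0 123.0 d tool z 1.2 d tool x 16.8
```

```bash
python3 -m pendant '[0,27,0,13,0, 0,27,0,13,0, 0,6.5,0,15.5,0, 0,4,0,7.4,0, 0,4,0,7.4,0, 0,4.7,0,7,0, 0,4.7,0,7,0, 0,5.4,0,6.5,0, 0,5.4,0,6.5,0, 0,6,0,5.9,0, 0,6,0,5.9,0]'; python3 - <<'E'
from h import *
o,M=st(); go((-30.4,0,217.2),M,o)
E
```

```text
clock: 12.72
tcp_pos: [0.619, -0.0567, 0.2321]
orientation: [-2.195, 0.057, 2.195]
contact_force: [1.2, 0.5, 0.4]
grip_width: -0.0004
t 12.72 tcp [ 0.619  -0.0567  0.2321] S [-23.9   0.  232.1] F [1.2 0.5 0.4] w -0.0004
tool y in S [ 0. -1. -0.] z [-1. -0. -0.] x [ 0.  0. -1.] yaw of y in S -1.5705
to (-30.4, 0, 217.2) tool shift [14.9  0.   6.5]
```

```bash
python3 - <<'E'
from h import *
im,d,cal=grab('scene','scene3.png')
a=cv2.imread('pics/scene3.png')[100:310,200:430];cv2.imwrite('pics/crop3.png',cv2.resize(a,(600,548),interpolation=2))
S=toS(world(d,cal).reshape(-1,3))
for y0,y1 in [(60,130),(-130,-60)]:
    C=S[(S[:,2]>130)&(S[:,0]<110)&(S[:,0]>-140)&(S[:,1]>y0)&(S[:,1]<y1)]
    for z in range(140,290,20):
        k=C[abs(C[:,2]-z)<4]
        if len(k)>5: print(y0,z,np.percentile(k[:,0],[2,50,98]).round(),len(k))
E
```

```text
60 140 [69. 76. 81.] 77
60 160 [46. 52. 58.] 73
60 180 [23. 28. 33.] 39
60 220 [-60. -57. -53.] 76
-130 140 [68. 76. 82.] 115
-130 160 [45. 52. 58.] 108
-130 180 [22. 28. 34.] 120
-130 200 [-3.  5. 11.] 124
-130 220 [-60. -22. -13.] 235
-130 240 [-45. -41. -35.] 113
```

View pics/crop3.png

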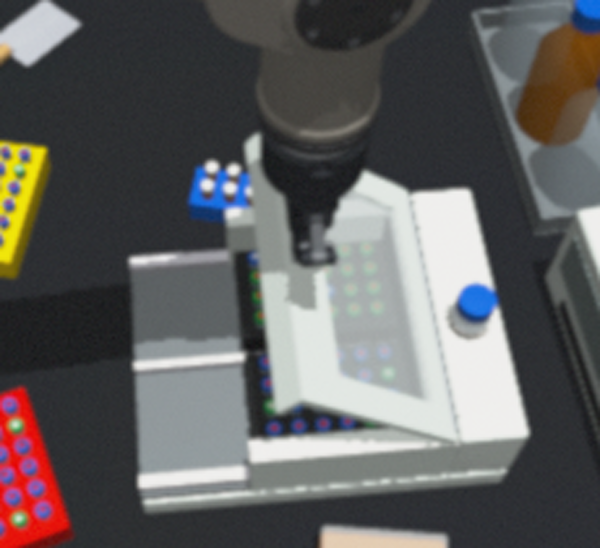

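The cover follows the fingertip at (315,255) in the crop and is now at about 0.7 rad. The jar and rack have not moved. I continue along the arc.

```bash
python3 -m pendant '[0,7.5,0,5.5,0, 0,7.5,0,5,0, 0,7,0,4.6,0, 0,7,0,4.5,0, 0,7.5,0,4,0, 0,7.5,0,3.7,0, 0,7.8,0,3.1,0, 0,7.8,0,3,0, 0,8.1,0,2.3,0, 0,8.1,0,2.2,0, 0,8.2,0,1.5,0, 0,8.3,0,1.4,0, 0,6,0,0.6,0, 0,5,0,0.6,0]'; python3 - <<'E'
from h import *
o,M=st(); go((-62,0,123),M,o)
E
```

```text
clock: 14.52
tcp_pos: [0.5775, -0.0545, 0.1289]
orientation: [-2.195, 0.057, 2.195]
contact_force: [-0.4, -0.2, 0.8]
grip_width: 0.0001
t 14.53 tcp [ 0.5775 -0.0545  0.1289] S [-65.5   0.  128.9] F [-0.4 -0.2  0.8] w 0.0001
tool y in S [ 0. -1. -0.] z [-1. -0. -0.] x [ 0.  0. -1.] yaw of y in S -1.5706
to (-62, 0, 123) tool shift [ 5.9  0.  -3.5]
```

```bash
python3 -m pendant '[0,3,0,0,0, 0,3,0,0,0]'; python3 -m pendant '[0,2,0,0,0, 0,2,0,0,0]'; python3 -m pendant '[0,2,0,0,0, 0,2,0,0,0, 0,0,0,0,0]'
```

```text
clock: 14.78
tcp_pos: [0.5774, -0.0545, 0.1232]
orientation: [-2.195, 0.057, 2.195]
contact_force: [-1.7, -0.0, 1.0]
grip_width: -0.0
clock: 15.02
tcp_pos: [0.5775, -0.0545, 0.1227]
orientation: [-2.195, 0.059, 2.195]
contact_force: [-16.2, 0.9, 41.6]
grip_width: 0.0002
clock: 15.4
tcp_pos: [0.5776, -0.0545, 0.1224]
orientation: [-2.197, 0.06, 2.194]
contact_force: [-24.7, 1.2, 60.1]
grip_width: -0.0001
```

The cover met the stop at z ≈ 0.1225, against an expected 0.123. I lift off, clear the view and check.

```bash
python3 -m pendant '[0,-10,0,0,0, 0,-40,0,0,0, 0,-50,0,0,0, 0,-40,0,30,0, 0,0,20,40,0, 0,0,40,30,0, 0,0,40,0,0, 0,0,40,0,0, 0,0,40,0,0, 0,0,40,0,0, 0,0,0,0,0]'; python3 - <<'E'
from h import *
st()
for c in ['scene','top']:
    im,d,cal=grab(c,c+'4.png'); S=toS(world(d,cal).reshape(-1,3))
    for y0,y1 in [(60,125),(-125,-60)]:
        C=S[(S[:,2]>108)&(S[:,2]<140)&(S[:,0]<80)&(S[:,0]>-95)&(S[:,1]>y0)&(S[:,1]<y1)]
        f=np.polyfit(C[:,0],C[:,2],1); print(c,y0,'slope',f.round(4),'xmin',C[:,0].min().round(1),'z near edge',np.median(C[C[:,0]<-65][:,2]).round(1))
    J=S[(S[:,2]>135)&(S[:,0]>100)&(S[:,0]<180)&(abs(S[:,1])<130)]; print('jar',J.mean(0).round(1))
    for n in ['vial_rack','tip_box','tray_green','tray_blue']:
        print(n,[(round(q['score'],2),np.round(q['location'],3).tolist()) for q in nets.look_for(n,c)[:2]])
    for n,a,b in [('L',20,95),('R',-95,-20)]:
        D=S[(S[:,1]>a)&(S[:,1]<b)&(abs(S[:,2]-40)<4)&(abs(S[:,0]+110)<60)]; print('deck to',n,D[:,0].max().round(1))
a,b=[cv2.imread(f'pics/{c}4.png') for c in('scene','top')]
cv2.imwrite('pics/both4.png',np.hstack([cv2.resize(a[100:320,180:440],(400,340)),cv2.resize(b[100:320,180:440],(400,340))]))
E
```

```text
clock: 16.77
tcp_pos: [0.4651, -0.2725, 0.255]
orientation: [-2.192, 0.065, 2.193]
contact_force: [-0.5, -0.4, -0.2]
grip_width: 0.0001
t 16.77 tcp [ 0.4651 -0.2725  0.255 ] S [-166.3 -223.6  255. ] F [-0.5 -0.4 -0.2] w 0.0001
tool y in S [-0.005 -1.     0.001] z [-1.     0.005  0.   ] x [-0.    -0.001 -1.   ] yaw of y in S -1.5762
scene 60 slope [-1.20000e-03  1.22404e+02] xmin -86.9 z near edge 122.7
scene -125 slope [-1.500000e-03  1.223699e+02] xmin -86.8 z near edge 122.7
jar [126.6 -20.6 158.2]
vial_rack [(0.84, [0.585, 0.153, 0.026])]
tip_box [(0.82, [0.656, -0.276, 0.054])]
tray_green []
tray_blue [(0.77, [0.322, -0.153, 0.036]), (0.6, [0.435, -0.33, 0.036])]
deck to L -85.5
deck to R -85.4
top 60 slope [-3.400000e-03  1.217472e+02] xmin -87.9 z near edge 121.9
top -125 slope [-1.500000e-03  1.217067e+02] xmin -87.9 z near edge 121.9
jar [125.5 -18.5 159.8]
vial_rack [(0.72, [0.597, 0.152, 0.032]), (0.65, [0.626, -0.057, 0.118])]
tip_box [(0.93, [0.656, -0.268, 0.056])]
tray_green []
tray_blue [(0.84, [0.325, 0.178, 0.034]), (0.78, [0.435, -0.294, 0.033])]
deck to L -82.0
deck to R -82.2
```

View pics/both4.png

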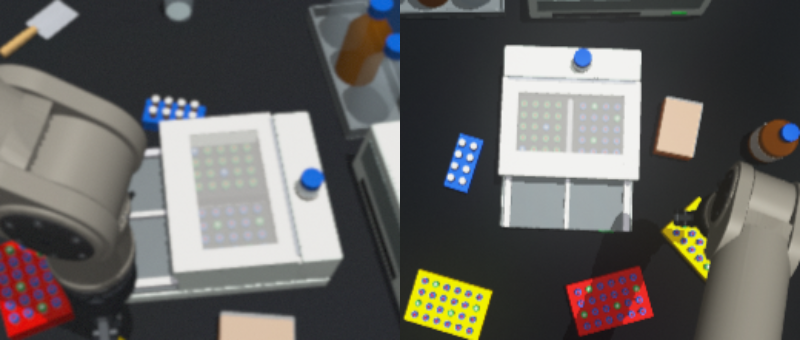

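The cover is level: slope about 0 and outer face at 122–123 mm. The trays show through the window. The jar at (311,183), the rack and the tip box are where they were. The robot is clear of everything, so I hand in.

```bash
python3 -c "
from bench import r
print(r.hand_in())"
```

```text
the job is handed in; nothing more can be done
None
```

I pushed both trays home with the closed fingertips, blue in the right lane first and then green in the left. I then pushed the cover down on its outer face until it was shut, and handed the job in at about 17–18 s on the robot's clock.

- **Trays:** each stopped firmly, with the TCP at x = -85.4 mm in the sampler's frame in both lanes. Before the cover was shut, both cameras measured the front edges at about -75 mm, which is home.
- **Cover:** after shutting it measures level, with a slope of 0.003 or less and its outer face at 122–123 mm (expected 123). I pressed harder than needed at the end, about 65 N at the wrist (limit 120 N).
- **Other things:** the jar, vial rack and tip box were within 1–3 mm of their first readings. I did not re-measure the solvent, beaker or spatula, but the arm went nowhere near the beaker or spatula.
- **Robot:** it ended clear of everything, with no contact force.
- **Detector:** with the cover shut, the network's only tray reports were the red and yellow look-alikes. After shutting I confirmed the two trays only by eye through the window.

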